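Lock the thimble domes into the clamp stand

ROBOT

A 7-joint arm with a two-finger parallel gripper is mounted at the origin on the work surface. World frame = base frame: x ahead of the robot, y to its left, z up, the work surface at z = 0. Lengths are in m, angles in rad, forces in N, time in s.
With the tool pointing down it reaches from about 0.425 to 0.875 m from the base axis. Payload 4.7 kg.
Tool frame: the origin (TCP) lies at the very end of the fingers, on their centre line; the grasp point (between the pads) lies 19 mm behind it; z points along the fingers, y is the line along which they close (so a half turn about z gives the same grasp; the last joint's range is limited). The gripper opens to 87 mm and grips with 3 to 60 N. Pads are 19 mm wide; open, the fingers measure 117 mm over their backs; the gripper's body (75 mm by 190 mm) begins 51 mm behind the grasp point.
Start: joints at [-1.163, 0.321, -0.07, 1.45, 0.023, 1.371, -0.057], TCP at [0.249, 0.6, 0.223] pointing down, gripper open.
Joint ranges: [-2.86, 2.86], [-0.3, 2.09], [-1.38, 1.24], [0.06, 2.45], [-1.56, 4.7], [0.09, 2.05], [-2.69, 2.69]. Speed limits (rad/s): [2.57, 2.57, 3.14, 3.14, 3.14, 3.14, 3.14].

INTERFACE

Orientations are given as a rotation vector (axis times angle).
In Python, from bench import ctrl, get_image, job gives the robot as it stands.
- The arm moves only by the shell command python3 -m crank 'ROWS' [FORCE]. ROWS is JSON, a list that holds one entry, the list of rows, each a list of 5 numbers: the shift along the tool's x, y, z in mm, then the turn about the tool's z in rad, then the closure, from -1 (fully open) to 1 (shut), so that 0 is half open. A call has 1 to 10 rows; each row shifts and turns the commanded pose from where the row before left it, along the tool's axes as they then stand; what a row does not reach is not made up. A row lasts 1/12 s, in which the tool goes at most 41.7 mm and 7.16 degrees, less where a joint would pass 70% of its speed; a pose out of reach is approached as far as the arm can. A call with a gripper value outside its range is refused whole. The fingers move at their own pace and stop on an object; FORCE is the grip in N (left out, the last holds). Time passes only in rows, so rows that do not move let the fingers close. It gives the time, the measured TCP pose, the force, the opening and the grip force at its end, in the units of the state.
- ctrl.get_state(): the state, without advancing time (a new reading comes with each control period).
- get_image(name): name is "scene" or "top" or "wrist"; returns a dict with "pixels" (400x640x3 uint8, red, green, blue), "fx", "fy", "cx", "cy" (pixels), "k1" (the pictures are not rectified: a ray, as slopes to the right and down, at radius r is drawn at 1 + k1 r^2 times it, then the intrinsics apply), "T" (4x4, takes a point from camera to world coordinates); the wrist camera has in their place "T_tool_cam" (4x4, takes a point from camera to tool coordinates, whose origin is the TCP and whose axes are the flange's). Camera axes: x right, y down, z forward; pixel columns grow to the right and rows downward; lengths in m; the calibration is good to about 2 mm. A picture is of the moment at which its call begins: read the wrist's pose just before it. There is no depth.
- job.close_job(): hands the job in; it is judged then, once.
The state is a dict: "time": time; "joint_positions": joint angles; "qd": joint speeds; "joint_torque": joint torques, N m; "position": TCP position; "tool_rot": TCP orientation; "ft_force": force on the tool from outside, world axes, zero at the start; "torque": the same for the moment, N m; "grip_width": opening from 0.0 (shut) to 1.0 (fully open); "grip_force": force on a finger pad.
Only numpy, scipy, OpenCV 4.12 (cv2) and the standard library are available. Lean on these libraries where they do the work, as an engineer would, in place of code of your own. Each camera call takes 0.05 s, during which the arm holds its last target. There are 200 camera calls.

TASK

Secure every loose thimble dome on the glass shelf in the walnut clamp stand, one dome to a clamp, any dome in any clamp: stand it upright on the seat, press it down until the seat is fully home, then squeeze that clamp's two handles together until they give and snap shut. Leave any unused clamp open, and leave the turtle, the brass weight and the white bisque thimble where they are.

Things in the scene. Friction and masses are not known exactly. Their poses are not given: they have to be found in the camera images.
- dome0_mid (a point): Thimble dome (the domes are alike but for the thimble inside): round walnut base 54 mm across and 22 mm high, on it a clear cylinder 44 mm across (22 to 80 mm up) and a brass knob 20 mm across (80 to 92 mm up); 92 mm high in all, about 0.25 kg, heavy base. One rigid piece. This point is on its axis, 46 mm above its underside; z is its own up. Some domes may be absent.
- dome1_mid (a point): Thimble dome (the domes are alike but for the thimble inside): round walnut base 54 mm across and 22 mm high, on it a clear cylinder 44 mm across (22 to 80 mm up) and a brass knob 20 mm across (80 to 92 mm up); 92 mm high in all, about 0.25 kg, heavy base. One rigid piece. This point is on its axis, 46 mm above its underside; z is its own up. Some domes may be absent.
- dome2_mid (a point): Thimble dome (the domes are alike but for the thimble inside): round walnut base 54 mm across and 22 mm high, on it a clear cylinder 44 mm across (22 to 80 mm up) and a brass knob 20 mm across (80 to 92 mm up); 92 mm high in all, about 0.25 kg, heavy base. One rigid piece. This point is on its axis, 46 mm above its underside; z is its own up. Some domes may be absent.
- dome3_mid (a point): Thimble dome (the domes are alike but for the thimble inside): round walnut base 54 mm across and 22 mm high, on it a clear cylinder 44 mm across (22 to 80 mm up) and a brass knob 20 mm across (80 to 92 mm up); 92 mm high in all, about 0.25 kg, heavy base. One rigid piece. This point is on its axis, 46 mm above its underside; z is its own up. Some domes may be absent.
- stand: Fixed walnut clamp stand, plank 135 x 396 mm, 30 mm high, with four alike clamps in a row along its y, 97 mm apart. Origin under the middle of the row of seats, on the glass; x points from the handle ends towards the hinges, z up. Open handles clear a dome's base by 4 mm a side; shut they lie 2 mm above the base of a dome that is fully home, and a dome not fully home blocks them.
- seat0_top (a point): Centre of the top face of the round steel seat (48 mm across) of clamp 0 (0 to 3 along the stand's +y). The dome stands on it, centred. Raised, the face is 42 mm above the glass; it sinks 8 mm when pressed and moves with this point. Four brass pegs (to 50 mm above the glass) stand around it, leaving a 54 mm base 5 mm play.
- seat0 (a joint): Sinking of seat 0, 0 raised to 0.008 m fully home. Stiff: takes about 8 N, more than the dome's weight, and stays where it is left.
- handles0 (a point): Fixed point of the stand, midway between the two upright end paddles of the handles of clamp 0, 90 mm above the glass, 99 mm towards -x from the seat centre; axes as the stand's. The paddles (26 mm long in x, 8 mm thick, 59 to 106 mm above the glass) are squeezed together along y: 64 mm over their outsides when open, 20 mm when shut.
- clamp0 (a joint): Closing angle of clamp 0's two brass handles, geared to move alike: 0 open, 0.14 rad shut. Upright hinge pins 58 mm behind (+x of) the seat centre; they run past both sides of the dome, 58 to 73 mm above the glass. Resistance rises to about 10 N a paddle at 40 % of the travel, gives at 90 %, then they snap shut and stay; let go earlier, they spring back.
- seat1_top (a point): Centre of the top face of the round steel seat (48 mm across) of clamp 1 (0 to 3 along the stand's +y). The dome stands on it, centred. Raised, the face is 42 mm above the glass; it sinks 8 mm when pressed and moves with this point. Four brass pegs (to 50 mm above the glass) stand around it, leaving a 54 mm base 5 mm play.
- seat1 (a joint): Sinking of seat 1, 0 raised to 0.008 m fully home. Stiff: takes about 8 N, more than the dome's weight, and stays where it is left.
- handles1 (a point): Fixed point of the stand, midway between the two upright end paddles of the handles of clamp 1, 90 mm above the glass, 99 mm towards -x from the seat centre; axes as the stand's. The paddles (26 mm long in x, 8 mm thick, 59 to 106 mm above the glass) are squeezed together along y: 64 mm over their outsides when open, 20 mm when shut.
- clamp1 (a joint): Closing angle of clamp 1's two brass handles, geared to move alike: 0 open, 0.14 rad shut. Upright hinge pins 58 mm behind (+x of) the seat centre; they run past both sides of the dome, 58 to 73 mm above the glass. Resistance rises to about 10 N a paddle at 40 % of the travel, gives at 90 %, then they snap shut and stay; let go earlier, they spring back.
- seat2_top (a point): Centre of the top face of the round steel seat (48 mm across) of clamp 2 (0 to 3 along the stand's +y). The dome stands on it, centred. Raised, the face is 42 mm above the glass; it sinks 8 mm when pressed and moves with this point. Four brass pegs (to 50 mm above the glass) stand around it, leaving a 54 mm base 5 mm play.
- seat2 (a joint): Sinking of seat 2, 0 raised to 0.008 m fully home. Stiff: takes about 8 N, more than the dome's weight, and stays where it is left.
- handles2 (a point): Fixed point of the stand, midway between the two upright end paddles of the handles of clamp 2, 90 mm above the glass, 99 mm towards -x from the seat centre; axes as the stand's. The paddles (26 mm long in x, 8 mm thick, 59 to 106 mm above the glass) are squeezed together along y: 64 mm over their outsides when open, 20 mm when shut.
- clamp2 (a joint): Closing angle of clamp 2's two brass handles, geared to move alike: 0 open, 0.14 rad shut. Upright hinge pins 58 mm behind (+x of) the seat centre; they run past both sides of the dome, 58 to 73 mm above the glass. Resistance rises to about 10 N a paddle at 40 % of the travel, gives at 90 %, then they snap shut and stay; let go earlier, they spring back.
- seat3_top (a point): Centre of the top face of the round steel seat (48 mm across) of clamp 3 (0 to 3 along the stand's +y). The dome stands on it, centred. Raised, the face is 42 mm above the glass; it sinks 8 mm when pressed and moves with this point. Four brass pegs (to 50 mm above the glass) stand around it, leaving a 54 mm base 5 mm play.
- seat3 (a joint): Sinking of seat 3, 0 raised to 0.008 m fully home. Stiff: takes about 8 N, more than the dome's weight, and stays where it is left.
- handles3 (a point): Fixed point of the stand, midway between the two upright end paddles of the handles of clamp 3, 90 mm above the glass, 99 mm towards -x from the seat centre; axes as the stand's. The paddles (26 mm long in x, 8 mm thick, 59 to 106 mm above the glass) are squeezed together along y: 64 mm over their outsides when open, 20 mm when shut.
- clamp3 (a joint): Closing angle of clamp 3's two brass handles, geared to move alike: 0 open, 0.14 rad shut. Upright hinge pins 58 mm behind (+x of) the seat centre; they run past both sides of the dome, 58 to 73 mm above the glass. Resistance rises to about 10 N a paddle at 40 % of the travel, gives at 90 %, then they snap shut and stay; let go earlier, they spring back.
- turtle: Bystander: carved soapstone turtle 83 mm long, 35 mm high; origin under its middle.
- weight: Bystander: pear-shaped brass sewing weight 70 mm across, 82 mm high; origin under its middle.
- bisque: Bystander: white bisque display thimble 48 mm across, 56 mm high; origin under its middle.
Mind the look-alikes: they are no part of the job. Leave any blue, green or turquoise look-alike of the part that bears dome3_mid alone.

How it is judged:
At the end, for the whole second after the job is handed in: Every dome present stands upright (within 0.1 rad), at rest, within 10 mm of a seat's centre, that seat pressed at least 6.5 of its 8 mm with the dome resting on it, and that clamp's handles shut (over 0.132 rad); clamps without a dome are open (under 0.02 rad) (((horizontal distance between dome0_mid and seat0_top below 0.01 m and z of dome0_mid in the frame of seat0_top between 0.042 and 0.05 m and value of joint seat0 above 0.0065 m and value of joint clamp0 above 0.132 rad) or (horizontal distance between dome0_mid and seat1_top below 0.01 m and z of dome0_mid in the frame of seat1_top between 0.042 and 0.05 m and value of joint seat1 above 0.0065 m and value of joint clamp1 above 0.132 rad) or (horizontal distance between dome0_mid and seat2_top below 0.01 m and z of dome0_mid in the frame of seat2_top between 0.042 and 0.05 m and value of joint seat2 above 0.0065 m and value of joint clamp2 above 0.132 rad) or (horizontal distance between dome0_mid and seat3_top below 0.01 m and z of dome0_mid in the frame of seat3_top between 0.042 and 0.05 m and value of joint seat3 above 0.0065 m and value of joint clamp3 above 0.132 rad)) and angle between each of dome0_mid, dome1_mid, dome2_mid, dome3_mid's own z axis and vertical below 0.1 rad and linear speed of each of dome0, dome1, dome2, dome3 below 0.02 m/s and ((horizontal distance between dome1_mid and seat0_top below 0.01 m and z of dome1_mid in the frame of seat0_top between 0.042 and 0.05 m and value of joint seat0 above 0.0065 m and value of joint clamp0 above 0.132 rad) or (horizontal distance between dome1_mid and seat1_top below 0.01 m and z of dome1_mid in the frame of seat1_top between 0.042 and 0.05 m and value of joint seat1 above 0.0065 m and value of joint clamp1 above 0.132 rad) or (horizontal distance between dome1_mid and seat2_top below 0.01 m and z of dome1_mid in the frame of seat2_top between 0.042 and 0.05 m and value of joint seat2 above 0.0065 m and value of joint clamp2 above 0.132 rad) or (horizontal distance between dome1_mid and seat3_top below 0.01 m and z of dome1_mid in the frame of seat3_top between 0.042 and 0.05 m and value of joint seat3 above 0.0065 m and value of joint clamp3 above 0.132 rad)) and ((horizontal distance between dome2_mid and seat0_top below 0.01 m and z of dome2_mid in the frame of seat0_top between 0.042 and 0.05 m and value of joint seat0 above 0.0065 m and value of joint clamp0 above 0.132 rad) or (horizontal distance between dome2_mid and seat1_top below 0.01 m and z of dome2_mid in the frame of seat1_top between 0.042 and 0.05 m and value of joint seat1 above 0.0065 m and value of joint clamp1 above 0.132 rad) or (horizontal distance between dome2_mid and seat2_top below 0.01 m and z of dome2_mid in the frame of seat2_top between 0.042 and 0.05 m and value of joint seat2 above 0.0065 m and value of joint clamp2 above 0.132 rad) or (horizontal distance between dome2_mid and seat3_top below 0.01 m and z of dome2_mid in the frame of seat3_top between 0.042 and 0.05 m and value of joint seat3 above 0.0065 m and value of joint clamp3 above 0.132 rad)) and ((horizontal distance between dome3_mid and seat0_top below 0.01 m and z of dome3_mid in the frame of seat0_top between 0.042 and 0.05 m and value of joint seat0 above 0.0065 m and value of joint clamp0 above 0.132 rad) or (horizontal distance between dome3_mid and seat1_top below 0.01 m and z of dome3_mid in the frame of seat1_top between 0.042 and 0.05 m and value of joint seat1 above 0.0065 m and value of joint clamp1 above 0.132 rad) or (horizontal distance between dome3_mid and seat2_top below 0.01 m and z of dome3_mid in the frame of seat2_top between 0.042 and 0.05 m and value of joint seat2 above 0.0065 m and value of joint clamp2 above 0.132 rad) or (horizontal distance between dome3_mid and seat3_top below 0.01 m and z of dome3_mid in the frame of seat3_top between 0.042 and 0.05 m and value of joint seat3 above 0.0065 m and value of joint clamp3 above 0.132 rad)) and (value of joint clamp0 below 0.02 rad or horizontal distance between any of dome0_mid, dome1_mid, dome2_mid, dome3_mid and seat0_top below 0.01 m) and (value of joint clamp1 below 0.02 rad or horizontal distance between any of dome0_mid, dome1_mid, dome2_mid, dome3_mid and seat1_top below 0.01 m) and (value of joint clamp2 below 0.02 rad or horizontal distance between any of dome0_mid, dome1_mid, dome2_mid, dome3_mid and seat2_top below 0.01 m) and (value of joint clamp3 below 0.02 rad or horizontal distance between any of dome0_mid, dome1_mid, dome2_mid, dome3_mid and seat3_top below 0.01 m)); the robot touches nothing.
It fails at once if a clamp is shut while its seat is not pressed home ((value of joint clamp0 above 0.132 rad and value of joint seat0 below 0.004 m) or (value of joint clamp1 above 0.132 rad and value of joint seat1 below 0.004 m) or (value of joint clamp2 above 0.132 rad and value of joint seat2 below 0.004 m) or (value of joint clamp3 above 0.132 rad and value of joint seat3 below 0.004 m)).
It fails at once if the turtle, brass weight or bisque thimble is moved more than 30 mm (distance of any of turtle, weight, bisque from where it was at the start of the episode above 0.03 m).
Of dome0, dome1, dome2, dome3 only 3 to 4 are there at a start; the rules pass over those that are not, and their reading is None.
At some moment in a run one of dome0, dome1, dome2, dome3 may be knocked a few centimetres aside while the robot is not near it.
It also fails if it takes over 210 s, if anything falls off the work surface, if the arm or the gripper's body presses on something with over 40 N, if the wrist force passes 120 N, or if a joint passes its speed limit or range.

## Working session

There is one attempt and no reset: what is moved stays moved. The work goes in short steps, Python scripts to look and compute and a shell command to move; the robot and the scene stay as the last step left them, time stands still between calls to the robot, and variables do not carry over. Pictures are saved under pics/ and viewed, at most 14 in all, crops included, and the job is handed in when it is done.

```bash
ls; mkdir -p pics
python3 - <<'E'
from bench import ctrl,get_image
import cv2,numpy as np
s=ctrl.get_state();print({k:np.round(v,3).tolist() for k,v in s.items()})
for n in("scene","top"):
    d=get_image(n);cv2.imwrite(f"pics/{n}0.png",d["pixels"][:,:,::-1]);print(n,d["fx"],d["fy"],d["cx"],d["cy"],d["k1"],np.round(d["T"],3).tolist())
E
```

```text
pics
{'time': 0.0, 'joint_positions': [-1.163, 0.322, -0.07, 1.452, 0.023, 1.371, -0.057], 'qd': [0.001, 0.0, 0.002, -0.001, -0.001, 0.001, 0.002], 'joint_torque': [0.001, -49.13, -0.404, -31.252, -0.064, 0.044, 0.0], 'position': [0.249, 0.6, 0.221], 'tool_rot': [-0.614, -3.081, 0.003], 'ft_force': [-0.183, 0.646, -0.037], 'torque': [0.041, -0.011, 0.018], 'grip_force': 0.0, 'grip_width': 0.999}
scene 406.3766268467075 406.3766268467075 319.21154717333707 200.41170636817012 -0.013142248084673064 [[-0.786, 0.462, -0.41, 0.946], [0.618, 0.571, -0.541, 0.453], [-0.016, -0.678, -0.734, 0.763], [0.0, 0.0, 0.0, 1.0]]
top 503.1568636368812 503.1568636368812 320.61477658639893 198.5234935482433 -0.13712656403490275 [[-0.021, -0.985, 0.171, 0.335], [-1.0, 0.022, -0.001, -0.028], [-0.002, -0.171, -0.985, 1.397], [0.0, 0.0, 0.0, 1.0]]
```

View pics/scene0.png

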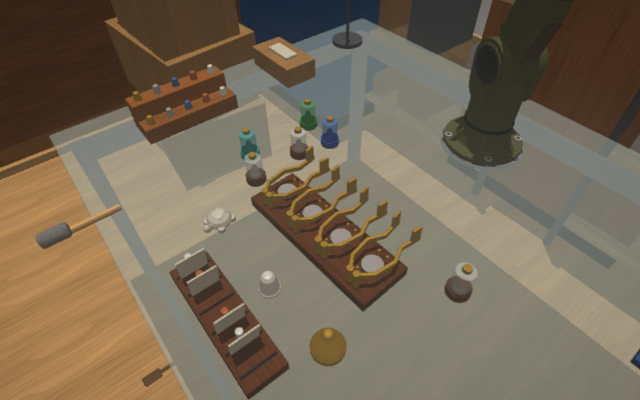

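View pics/top0.png

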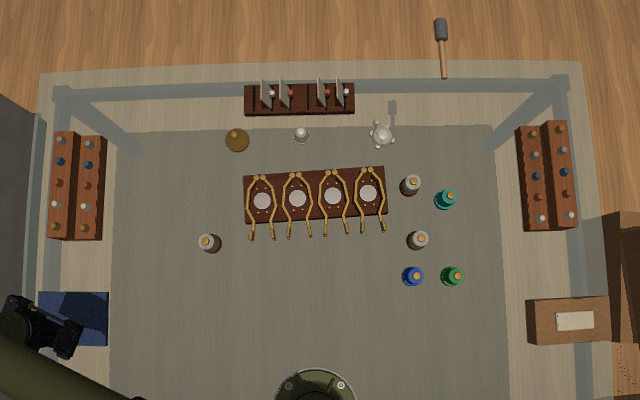

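The scene has three clear domes: top-view (208,243), (411,185) and (418,240). The look-alikes are turquoise (446,199), blue (413,276) and green (452,276). The brass weight is at (237,140) and the bisque at (301,135). I choose the three clear ones.

```bash
cat > h.py <<'E'
import numpy as np,cv2
from scipy.spatial.transform import Rotation as R
from bench import ctrl,get_image
def ray(d,uv,T):
    K=np.array([[d["fx"],0,d["cx"]],[0,d["fy"],d["cy"]],[0,0,1]])
    p=cv2.undistortPoints(np.array([[uv]],float),K,np.array([d["k1"],0,0,0.])).ravel()
    return T[:3,3],T[:3,:3]@np.array([p[0],p[1],1])
def onz(d,uv,z,T=None):
    o,v=ray(d,uv,d["T"] if T is None else T);return o+v*(z-o[2])/v[2]
def proj(d,P,T=None):
    T=d["T"] if T is None else T
    q=T[:3,:3].T@(np.asarray(P)-T[:3,3]);x,y=q[:2]/q[2];f=1+d["k1"]*(x*x+y*y)
    return np.array([d["fx"]*x*f+d["cx"],d["fy"]*y*f+d["cy"]])
def blobs(m,lo,hi):
    n,_,st,c=cv2.connectedComponentsWithStats(m.astype(np.uint8))
    return [(c[i],st[i]) for i in range(1,n) if lo<=st[i,4]<=hi]
def tool():
    s=ctrl.get_state();return np.array(s["position"]),R.from_rotvec(s["tool_rot"]).as_matrix(),s
def wristT(d):
    p,Rm,_=tool();T=np.eye(4);T[:3,:3]=Rm;T[:3,3]=p;return T@d["T_tool_cam"]
def knobs(d):
    hsv=cv2.cvtColor(d["pixels"],cv2.COLOR_RGB2HSV)
    return (hsv[...,0]>8)&(hsv[...,0]<24)&(hsv[...,1]>150)&(hsv[...,2]>130)
E
python3 - <<'E'
from h import *
d=get_image("top");im=d["pixels"]
big=cv2.resize(im[150:300,180:480,::-1],None,fx=2.6,fy=2.6,interpolation=cv2.INTER_CUBIC);cv2.imwrite("pics/c1.png",big)
m=knobs(d)
for c,s in blobs(m,25,400):
    if 180<c[0]<480 and 120<c[1]<300: print("knob",c.round(1),s[4],onz(d,c,.092).round(3))
hsv=cv2.cvtColor(im,cv2.COLOR_RGB2HSV)
w=(hsv[...,1]<40)&(hsv[...,2]>150)
for c,s in blobs(w,80,900):
    if 240<c[0]<390 and 170<c[1]<220: print("seat",c.round(1),s.tolist(),onz(d,c,.042).round(4))
for q in("turtle",(382,133)),("weight",(237,140)),("bisque",(301,135)):print(q,onz(d,q[1],.04).round(3))
E
```

```text
knob [378.1 184.3] 100 [ 0.597 -0.182  0.092]
knob [343. 198.] 147 [ 0.562 -0.088  0.092]
knob [359.3 196.6] 153 [ 0.564 -0.131  0.092]
knob [323.  198.7] 155 [ 0.561 -0.035  0.092]
knob [286.8 201.3] 145 [0.556 0.06  0.092]
knob [306.9 199.9] 148 [0.559 0.007 0.092]
knob [250.6 204.3] 145 [0.55  0.156 0.092]
knob [270.4 201.8] 148 [0.556 0.103 0.092]
knob [413.4 180.7] 29 [ 0.604 -0.277  0.092]
knob [450.1 195.1] 29 [ 0.563 -0.374  0.092]
knob [381.6 218.7] 48 [ 0.505 -0.188  0.092]
knob [421.1 237.6] 32 [ 0.452 -0.289  0.092]
knob [204.8 240.6] 30 [0.456 0.277 0.092]
knob [416.4 275.5] 33 [ 0.354 -0.272  0.092]
knob [457.5 275.4] 33 [ 0.351 -0.38   0.092]
seat [367.6 192.6] [360, 185, 16, 16, 213] [ 0.5838 -0.1584  0.042 ]
seat [332.3 195.4] [324, 188, 17, 16, 214] [ 0.5782 -0.0614  0.042 ]
seat [297.  197.9] [289, 190, 17, 17, 217] [0.5735 0.0354 0.042 ]
seat [261.9 200.5] [254, 193, 16, 16, 202] [0.5683 0.1317 0.042 ]
('turtle', (382, 133)) [ 0.754 -0.206  0.04 ]
('weight', (237, 140)) [0.743 0.202 0.04 ]
('bisque', (301, 135)) [0.753 0.022 0.04 ]
```

View pics/c1.png

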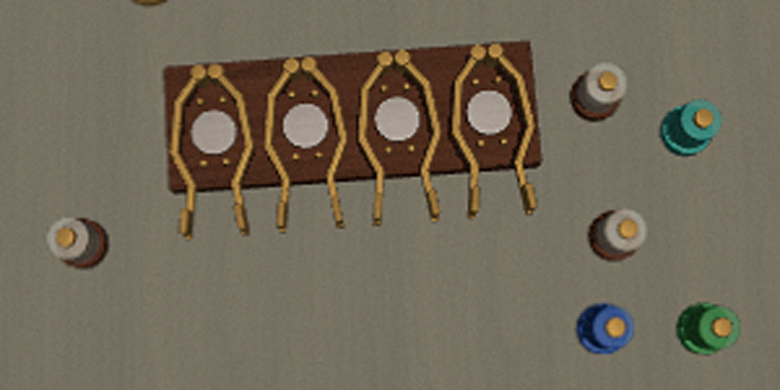

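The crop confirms three clear domes with brass knobs. They sit apart from the turquoise (690,127), blue (605,328) and green (708,328) ones, and all four clamps are open. Next is a helper to plan the moves.

```bash
cat >> h.py <<'E'
YAW=0.0535
def plan(x,y,z,yaw=YAW):
    """turn about tool z, then total shift in tool axes (mm) after the turn, tool kept vertical"""
    p,Rm,s=tool()
    yd=Rm[:,1];a=np.arctan2(-yd[0],yd[1])      # yaw of tool y from world y
    t=-((yaw-a+np.pi/2)%np.pi-np.pi/2)         # about tool z (down)
    R2=Rm@R.from_rotvec([0,0,t]).as_matrix()
    print("turn",round(t,3),"shift",(R2.T@(np.array([x,y,z])-p)*1000).round(1),"tilt",np.round(Rm[:2,2],3),"q7",round(s["joint_positions"][6],2),"t",s["time"])
E
python3 -c "
from h import *
plan(.456,.277,.22)"
```

```text
turn -0.447 shift [-189.2 -333.4    2.1] tilt [-0.001 -0.001] q7 -0.06 t 0.15
```

```bash
python3 -m crank '[[[0,0,0,-0.112,-1],[0,0,0,-0.112,-1],[0,0,0,-0.112,-1],[0,0,0,-0.111,-1]]]' 30
python3 -m crank '[[[-18.9,-33.3,0,0,-1],[-18.9,-33.3,0,0,-1],[-18.9,-33.3,0,0,-1],[-18.9,-33.3,0,0,-1],[-18.9,-33.3,0,0,-1],[-18.9,-33.3,0,0,-1],[-18.9,-33.3,0,0,-1],[-18.9,-33.3,0,0,-1],[-18.9,-33.3,0,0,-1],[-18.9,-33.3,0,0,-1]]]'
python3 - <<'E'
from h import *
T0=None
d=get_image("wrist");T=wristT(d);cv2.imwrite("pics/w1.png",d["pixels"][:,:,::-1])
plan(.456,.277,.22)
print(proj(d,[.456,.277,.092],T))
for c,s in blobs(knobs(d),40,6000): print(c.round(1),s.tolist(),onz(d,c,.092,T).round(4))
E
```

```text
time: 0.48
position: [0.2493, 0.6, 0.2221]
tool_rot: [0.092, -3.14, 0.001]
ft_force: [0.8, 0.1, -0.2]
grip_width: 1.0
grip_force: 0.0
time: 1.32
position: [0.4564, 0.2759, 0.2225]
tool_rot: [-0.084, 3.14, 0.0]
ft_force: [1.1, 0.6, -0.5]
grip_width: 1.0
grip_force: 0.0
turn -0.012 shift [ 5.4 10.6  2.6] tilt [ 0.003 -0.005] q7 1.04 t 1.3667
[332.99874511 186.45536165]
```

View pics/w1.png

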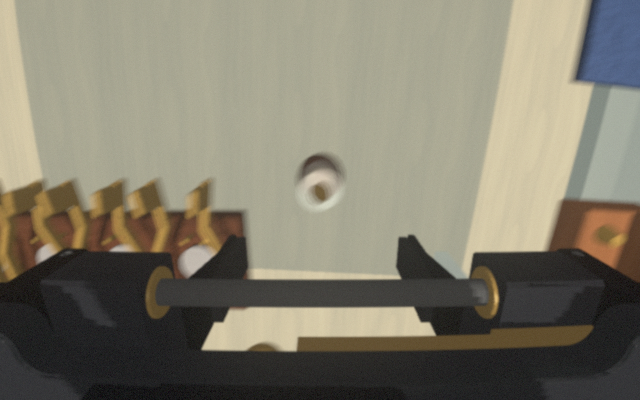

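The wrist view is blurred by motion. Dome C's knob is near (320,191). I'll let the arm settle and measure again.

```bash
python3 -m crank '[[[0,0,0,0,-1],[0,0,0,0,-1]]]'
cat >> h.py <<'E'
def wk(x,y,z=.092,r=45):
    """wrist: knob nearest the expected point"""
    p,Rm,s=tool();d=get_image("wrist");T=np.eye(4);T[:3,:3]=Rm;T[:3,3]=p;T=T@d["T_tool_cam"]
    e=proj(d,[x,y,z],T);hsv=cv2.cvtColor(d["pixels"],cv2.COLOR_RGB2HSV)
    m=(hsv[...,0]>8)&(hsv[...,0]<26)&(hsv[...,1]>110)&(hsv[...,2]>70)
    yy,xx=np.indices(m.shape);m&=(np.hypot(xx-e[0],yy-e[1])<r)
    print("exp",e.round(1))
    for c,st in blobs(m,40,6000): print(c.round(1),st.tolist(),onz(d,c,z,T).round(4))
    return d,T
E
python3 - <<'E'
from h import *
wk(.456,.277);plan(.456,.277,.05)
E
```

```text
time: 1.53
position: [0.456, 0.2773, 0.2224]
tool_rot: [0.08, -3.14, -0.001]
ft_force: [-0.2, 0.8, -0.4]
grip_width: 1.008
grip_force: 0.0
exp [321.1 192.5]
[323.6 190. ] [316, 182, 16, 17, 222] [0.4534 0.2792 0.092 ]
turn 0.0 shift [ -0.8  -1.8 172.4] tilt [-0.001  0.001] q7 1.03 t 1.5833
```

```bash
python3 -m crank '[[[2,0.5,30,0,-1],[0,0,35,0,-1],[0,0,35,0,-1],[0,0,35,0,-1],[0,0,28,0,-1],[0,0,12,0,-1],[0,0,0,0,-1],[0,0,0,0,1],[0,0,0,0,1],[0,0,0,0,1]]]' 30
python3 -m crank '[[[0,0,0,0,1],[0,0,0,0,1],[0,0,0,0,1]]]'
```

```text
time: 2.42
position: [0.4553, 0.2795, 0.0498]
tool_rot: [-0.084, 3.137, 0.004]
ft_force: [-0.5, 0.1, 1.0]
grip_width: 0.855
grip_force: 0.0
time: 2.67
position: [0.4543, 0.2784, 0.0484]
tool_rot: [-0.083, 3.139, 0.001]
ft_force: [0.6, 1.3, -0.8]
grip_width: 0.63
grip_force: 0.0
```

```bash
python3 -m crank '[[[0,0,0,0,1],[0,0,0,0,1],[0,0,0,0,1]]]'; python3 -m crank '[[[0,0,-5,0,1],[0,0,-20,0,1],[0,0,-30,0,1],[0,0,-35,0,1],[0,0,-30,0,1],[0,0,0,0,1]]]'
python3 -c "
from h import *
plan(.5683,.1317,.165)"
```

```text
time: 2.92
position: [0.454, 0.2784, 0.0478]
tool_rot: [-0.084, 3.14, 0.001]
ft_force: [0.7, 0.0, 1.3]
grip_width: 0.496
grip_force: 30.0
time: 3.42
position: [0.4571, 0.2801, 0.1743]
tool_rot: [-0.083, 3.132, 0.01]
ft_force: [1.5, 0.4, -1.0]
grip_width: 0.502
grip_force: 30.0
turn -0.001 shift [-103.1 -154.2    9.3] tilt [0.009 0.006] q7 1.04 t 3.4167
```

```bash
python3 -m crank '[[[-12.9,-19.3,0,0,1],[-12.9,-19.3,0,0,1],[-12.9,-19.3,0,0,1],[-12.9,-19.3,0,0,1],[-12.9,-19.3,0,0,1],[-12.9,-19.3,0,0,1],[-12.9,-19.3,0,0,1],[-12.9,-19.3,0,0,1],[0,0,0,0,1],[0,0,0,0,1]]]'
python3 - <<'E'
from h import *
plan(.5683,.1317,.09)
p,_,_=tool()
d=get_image("top")
for c,s in blobs(knobs(d),15,400):
    if np.hypot(*(c-proj(d,[*p[:2],p[2]+.044])))<25: print(c,onz(d,c,p[2]+.044),s)
d,T=wk(.5683,.1317,p[2]+.044)
cv2.imwrite("pics/w2.png",d["pixels"][:,:,::-1])
E
```

```text
time: 4.25
position: [0.5651, 0.1274, 0.1665]
tool_rot: [0.078, -3.139, 0.002]
ft_force: [-0.5, 0.9, -2.3]
grip_width: 0.499
grip_force: 30.0
turn -0.004 shift [-3.6  4.2 76.5] tilt [-0.002 -0.001] q7 1.4 t 4.25
exp [326.1 307. ]
[321.4 276.2] [309, 273, 26, 6, 106] [0.5526 0.1288 0.2105]
[321.4 311.6] [304, 308, 35, 10, 253] [0.5709 0.1297 0.2105]
[336.2 338. ] [294, 313, 76, 38, 909] [0.5853 0.1374 0.2105]
```

View pics/w2.png

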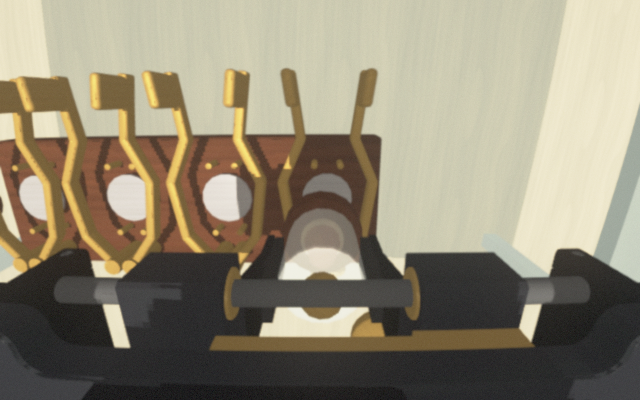

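The wrist view shows the dome held upright, its knob about (322,294). Seats 2, 1 and 0 are at (226,198), (128,197) and (40,198). Seat 3 is behind the dome.

Run:
```python
from h import *
p,Rm,s=tool();d=get_image("wrist");T=np.eye(4);T[:3,:3]=Rm;T[:3,3]=p;T=T@d["T_tool_cam"]
print(p, "knob",onz(d,(322,294),.206,T).round(4))
hsv=cv2.cvtColor(d["pixels"],cv2.COLOR_RGB2HSV);w=(hsv[...,1]<40)&(hsv[...,2]>150)
for c,st in blobs(w,500,4000):
    if 150<c[1]<240 and c[0]<300: print(c.round(1),st.tolist(),onz(d,c,.042,T).round(4))
```

```text
[0.56415491 0.13024485 0.16668979] knob [0.5645 0.1306 0.206 ]
[ 31.4 196.6] [18, 175, 27, 45, 812] [ 0.5821 -0.1648  0.042 ]
[125.9 196.6] [106, 174, 38, 46, 1403] [ 0.5767 -0.0621  0.042 ]
[221.4 196.8] [202, 174, 37, 47, 1393] [0.5718 0.0336 0.042 ]
```

```bash
python3 -m crank '[[[-1.5,0.5,20,0,1],[-1.5,0.5,20,0,1],[0,0,15,0,1],[0,0,10,0,1],[0,0,5,0,1],[0,0,3,0,1],[0,0,0,0,1],[0,0,0,0,1]]]'
python3 -m crank '[[[0,0,2,0,1],[0,0,2,0,1],[0,0,2,0,1],[0,0,2,0,1],[0,0,2,0,1],[0,0,0,0,1]]]' 45
```

```text
time: 5.07
position: [0.5686, 0.131, 0.0954]
tool_rot: [-0.084, 3.139, 0.001]
ft_force: [-0.3, -0.0, -2.7]
grip_width: 0.495
grip_force: 30.0
time: 5.57
position: [0.5687, 0.1308, 0.0856]
tool_rot: [-0.083, 3.139, 0.001]
ft_force: [-1.0, 0.1, 2.7]
grip_width: 0.497
grip_force: 45.0
```

```bash
python3 -m crank '[[[0,0,2,0,1],[0,0,2,0,1],[0,0,0,0,1]]]'; python3 -m crank '[[[0,0,2,0,1],[0,0,1,0,1],[0,0,0,0,1]]]'
```

```text
time: 5.82
position: [0.5688, 0.1308, 0.0817]
tool_rot: [-0.083, 3.139, 0.001]
ft_force: [-1.9, -0.2, 5.6]
grip_width: 0.497
grip_force: 45.0
time: 6.07
position: [0.5692, 0.1308, 0.0815]
tool_rot: [-0.083, 3.138, 0.002]
ft_force: [-6.7, -1.4, 20.9]
grip_width: 0.495
grip_force: 45.0
```

```bash
python3 -m crank '[[[0,0,-2.5,0,1],[0,0,0,0,-1],[0,0,0,0,-1],[0,0,0,0,-1],[0,0,0,0,-1],[0,0,-5,0,-1],[0,0,-20,0,-1],[0,0,-30,0,-1],[0,0,-30,0,-1],[0,0,0,0,-1]]]'
python3 - <<'E'
from h import *
plan(.469,.1262,.17)
d=get_image("top");
for c,s in blobs(knobs(d),15,60): print(c.round(1),s[4],onz(d,c,.126).round(4),onz(d,c,.092).round(4))
cv2.imwrite("pics/t2.png",cv2.resize(d["pixels"][130:300,180:480,::-1],None,fx=2.6,fy=2.6))
E
```

```text
time: 6.9
position: [0.5718, 0.1314, 0.1717]
tool_rot: [-0.083, 3.13, 0.005]
ft_force: [1.2, 0.0, 0.5]
grip_width: 0.987
grip_force: 0.0
turn -0.0 shift [102.9   0.3   0.7] tilt [0.01  0.003] q7 1.4 t 6.9
[551.4 126.6] 21 [ 0.7406 -0.6612  0.126 ] [ 0.7515 -0.6782  0.092 ]
[534. 133.] 21 [ 0.7226 -0.609   0.126 ] [ 0.733  -0.6245  0.092 ]
[ 95.3 148.1] 58 [0.7069 0.5756 0.126 ] [0.7169 0.5917 0.092 ]
[557.7 140.1] 28 [ 0.7024 -0.6749  0.126 ] [ 0.7122 -0.6923  0.092 ]
[554.5 149.5] 38 [ 0.6759 -0.6625  0.126 ] [ 0.6851 -0.6795  0.092 ]
[ 88.5 155.2] 35 [0.6878 0.5936 0.126 ] [0.6973 0.6102 0.092 ]
[ 97.5 158.2] 15 [0.6786 0.5672 0.126 ] [0.6878 0.5831 0.092 ]
[ 60.4 171.8] 40 [0.6443 0.672  0.126 ] [0.6525 0.6907 0.092 ]
[ 96.5 176.9] 19 [0.6273 0.5668 0.126 ] [0.6351 0.5827 0.092 ]
[ 55.1 180.4] 16 [0.6209 0.6858 0.126 ] [0.6285 0.7049 0.092 ]
[ 93.  183.1] 23 [0.6105 0.5757 0.126 ] [0.6179 0.5919 0.092 ]
[413.4 180.7] 29 [ 0.5972 -0.2706  0.126 ] [ 0.6043 -0.2771  0.092 ]
[527.1 185.8] 17 [ 0.5778 -0.5742  0.126 ] [ 0.5843 -0.5889  0.092 ]
[ 50.6 194.2] 28 [0.5834 0.6963 0.126 ] [0.5901 0.7156 0.092 ]
[ 94. 194.] 44 [0.5809 0.5709 0.126 ] [0.5875 0.5869 0.092 ]
[ 58.  193.2] 33 [0.5855 0.6748 0.126 ] [0.5922 0.6936 0.092 ]
[450.1 195. ] 29 [ 0.5577 -0.3646  0.126 ] [ 0.5637 -0.3736  0.092 ]
[ 83.  217.7] 29 [0.5181 0.5985 0.126 ] [0.523  0.6153 0.092 ]
[575.4 220.3] 20 [ 0.4826 -0.701   0.126 ] [ 0.4865 -0.719   0.092 ]
[ 64.  228.6] 30 [0.4898 0.6509 0.126 ] [0.4939 0.6691 0.092 ]
[420.9 237.5] 32 [ 0.4494 -0.2822  0.126 ] [ 0.4524 -0.2891  0.092 ]
[416.4 275.5] 32 [ 0.3538 -0.266   0.126 ] [ 0.3543 -0.2724  0.092 ]
[457.4 275.3] 34 [ 0.3509 -0.371   0.126 ] [ 0.3513 -0.3802  0.092 ]
```

View pics/t2.png

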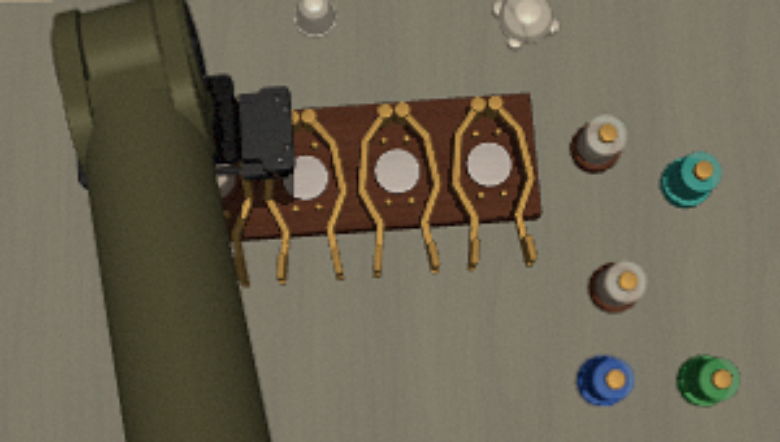

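The arm hides clamp 3 here. The other two domes are unmoved, at (600,143) and (618,287) in this crop. I'll check dome and paddles with the wrist camera.

Run:
```python
from h import *
p,Rm,s=tool();d=get_image("wrist");T=np.eye(4);T[:3,:3]=Rm;T[:3,3]=p;T=T@d["T_tool_cam"]
im=d["pixels"][:,:,::-1].copy();cv2.imwrite("pics/w3.png",im)
for q in ([.469,.1262,.106],[.5678,.131,.126]): print(proj(d,q,T).round(1))
hsv=cv2.cvtColor(d["pixels"],cv2.COLOR_RGB2HSV)
m=(hsv[...,0]>8)&(hsv[...,0]<26)&(hsv[...,1]>110)&(hsv[...,2]>150);m[110:]=0
for c,st in blobs(m,200,6000): print(c.round(1),st.tolist(),onz(d,c,.1,T).round(4))
```

```text
[321.8  74.7]
[321.3 221.9]
[226.1  76.8] [221, 58, 11, 38, 364] [0.473  0.0593 0.1   ]
[147.4  78. ] [139, 60, 17, 37, 328] [0.4757 0.0027 0.1   ]
[92.1 80.2] [87, 62, 11, 37, 327] [ 0.478 -0.039  0.1  ]
[21.  83.4] [7, 67, 24, 35, 363] [ 0.4809 -0.0964  0.1   ]
```

View pics/w3.png

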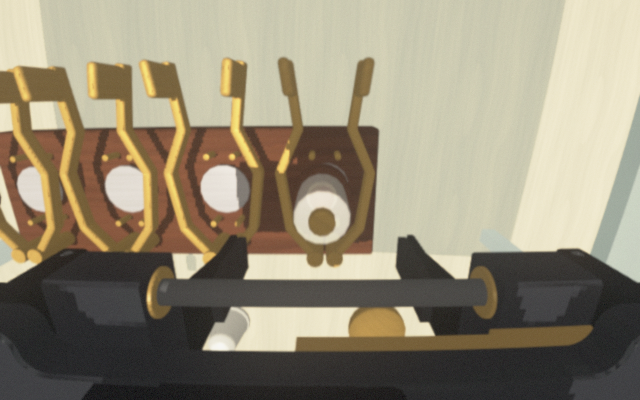

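Dome C is seated at (321,221), as predicted. Its paddles are at (287,77) and (366,77). I'll move onto them.

```bash
python3 -m crank '[[[25,0.3,0,0,-1],[30,0.3,0,0,-1],[30,0.4,0,0,-1],[15,0.5,0,0,-1],[0,0,0,0,-1],[0,0,0,0,-1]]]'
python3 - <<'E'
from h import *
plan(.470,.1275,.07)
E
```

```text
time: 7.5
position: [0.4675, 0.1268, 0.1644]
tool_rot: [0.085, -3.14, 0.0]
ft_force: [0.3, 0.2, -0.3]
grip_width: 0.998
grip_force: 0.0
turn 0.0 shift [-2.6  0.6 94.4] tilt [-0.001 -0.   ] q7 1.31 t 7.5
```

```bash
python3 -m crank '[[[-2.6,0.6,20,0,-1],[0,0,25,0,-1],[0,0,20,0,-1],[0,0,15,0,-1],[0,0,10,0,-1],[0,0,4,0,-1],[0,0,0,0,-1]]]'
python3 -m crank '[[[0,0,0,0,0],[0,0,0,0,0],[0,0,0,0,0],[0,0,0,0,0],[0,0,0,0,1],[0,0,0,0,1],[0,0,0,0,1],[0,0,0,0,1],[0,0,0,0,1],[0,0,0,0,1]]]' 30
```

```text
time: 8.08
position: [0.4707, 0.1272, 0.0701]
tool_rot: [0.083, -3.139, 0.002]
ft_force: [-0.5, 0.2, -0.8]
grip_width: 1.002
grip_force: 0.0
time: 8.92
position: [0.4699, 0.1288, 0.0716]
tool_rot: [0.085, -3.139, -0.002]
ft_force: [-1.9, 3.6, 3.4]
grip_width: 0.327
grip_force: 2.8
```

```bash
python3 -m crank '[[[0,0,0,0,1],[0,0,0,0,1],[0,0,0,0,1],[0,0,0,0,1],[0,0,0,0,1],[0,0,0,0,1]]]' 40
```

```text
time: 9.42
position: [0.4705, 0.1288, 0.0712]
tool_rot: [-0.085, 3.14, 0.002]
ft_force: [-2.3, 4.2, 3.3]
grip_width: 0.215
grip_force: 40.0
```

Shut: the opening is about 19 mm. I'll open, lift and head for dome B.

```bash
python3 -m crank '[[[0,0,0,0,-1],[0,0,0,0,-1],[0,0,0,0,-1],[0,0,0,0,-1],[0,0,-15,0,-1],[0,0,-35,0,-1],[0,0,-35,0,-1],[0,0,-35,0,-1],[0,0,-10,0,-1],[0,0,0,0,-1]]]' 30
python3 - <<'E'
from h import *
plan(.453,-.288,.2)
E
```

```text
time: 10.25
position: [0.473, 0.1277, 0.2045]
tool_rot: [-0.082, 3.134, 0.003]
ft_force: [-0.2, 0.3, -0.3]
grip_width: 0.892
grip_force: 0.0
turn -0.001 shift [  42.2 -414.     3.4] tilt [0.007 0.002] q7 1.3 t 10.25
```

```bash
python3 -m crank '[[[3.5,-34.5,0,0,-1],[3.5,-34.5,0,0,-1],[3.5,-34.5,0,0,-1],[3.5,-34.5,0,0,-1],[3.5,-34.5,0,0,-1],[3.5,-34.5,0,0,-1],[3.5,-34.5,0,0,-1],[3.5,-34.5,0,0,-1],[3.5,-34.5,0,0,-1],[3.5,-34.5,0,0,-1]]]'
python3 -m crank '[[[3.5,-34.5,0,0,-1],[3.5,-34.5,0,0,-1],[0,0,0,0,-1],[0,0,0,0,-1],[0,0,0,0,-1]]]'
python3 - <<'E'
from h import *
wk(.453,-.289);plan(.453,-.289,.048)
E
```

```text
time: 11.08
position: [0.4526, -0.2204, 0.1992]
tool_rot: [0.083, -3.138, -0.0]
ft_force: [1.0, 0.7, -0.6]
grip_width: 0.997
grip_force: 0.0
time: 11.5
position: [0.4501, -0.2873, 0.1994]
tool_rot: [0.083, -3.138, -0.002]
ft_force: [-0.5, 1.2, -0.4]
grip_width: 1.004
grip_force: 0.0
exp [319.3 202.6]
[320.7 200.2] [312, 191, 18, 19, 270] [ 0.4506 -0.2879  0.092 ]
turn 0.001 shift [ -2.7  -2.7 151.7] tilt [-0.002  0.001] q7 2.2 t 11.55
```

```bash
python3 -m crank '[[[-1,-1,30,0,-1],[0,0,35,0,-1],[0,0,35,0,-1],[0,0,30,0,-1],[0,0,15,0,-1],[0,0,6,0,-1],[0,0,0,0,-1],[0,0,0,0,1],[0,0,0,0,1],[0,0,0,0,1]]]' 30
python3 -m crank '[[[0,0,0,0,1],[0,0,0,0,1],[0,0,0,0,1],[0,0,0,0,1],[0,0,0,0,1],[0,0,0,0,1]]]'
```

```text
time: 12.38
position: [0.4531, -0.2893, 0.0516]
tool_rot: [-0.084, 3.138, -0.001]
ft_force: [0.0, 0.1, -0.0]
grip_width: 0.854
grip_force: 0.0
time: 12.88
position: [0.4519, -0.2888, 0.0502]
tool_rot: [-0.084, 3.14, 0.001]
ft_force: [-1.2, 1.5, 1.5]
grip_width: 0.497
grip_force: 30.0
```

```bash
python3 -m crank '[[[0,0,-5,0,1],[0,0,-20,0,1],[0,0,-30,0,1],[0,0,-35,0,1],[0,0,-30,0,1],[0,0,0,0,1],[0,0,0,0,1]]]'
python3 -c "
from h import *
plan(.578,-.062,.167)"
```

```text
time: 13.47
position: [0.4527, -0.2896, 0.1716]
tool_rot: [-0.083, 3.137, -0.001]
ft_force: [0.3, -0.1, -3.2]
grip_width: 0.499
grip_force: 30.0
turn -0.0 shift [-137.3  220.6    4.9] tilt [ 0.003 -0.001] q7 2.22 t 13.4667
```

```bash
python3 -m crank '[[[-17.2,27.6,0,0,1],[-17.2,27.6,0,0,1],[-17.2,27.6,0,0,1],[-17.2,27.6,0,0,1],[-17.2,27.6,0,0,1],[-17.2,27.6,0,0,1],[-17.2,27.6,0,0,1],[-17.2,27.6,0,0,1],[0,0,0,0,1],[0,0,0,0,1]]]'
python3 -m crank '[[[0,0,0,0,1]]]'
python3 - <<'E'
from h import *
plan(.578,-.0615,.092)
p,Rm,s=tool();d=get_image("wrist");T=np.eye(4);T[:3,:3]=Rm;T[:3,3]=p;T=T@d["T_tool_cam"]
hsv=cv2.cvtColor(d["pixels"],cv2.COLOR_RGB2HSV);w=(hsv[...,1]<40)&(hsv[...,2]>150)
for c,st in blobs(w,300,4000):
    if 150<c[1]<240: print(c.round(1),st.tolist(),onz(d,c,.042,T).round(4))
cv2.imwrite("pics/w4.png",d["pixels"][:,:,::-1])
E
```

```text
time: 14.3
position: [0.5767, -0.0582, 0.1673]
tool_rot: [0.092, -3.136, 0.0]
ft_force: [0.3, -1.1, -3.8]
grip_width: 0.496
grip_force: 30.0
time: 14.38
position: [0.5761, -0.0617, 0.168]
tool_rot: [0.084, -3.137, 0.002]
ft_force: [0.0, -1.0, -2.6]
grip_width: 0.501
grip_force: 30.0
turn -0.0 shift [-2.2  0.1 76. ] tilt [-0.004 -0.001] q7 1.78 t 14.3833
[220.8 194.9] [200, 172, 41, 47, 1510] [ 0.582  -0.1594  0.042 ]
[437.9 195.8] [431, 175, 16, 41, 441] [0.5717 0.0514 0.042 ]
```

View pics/w4.png

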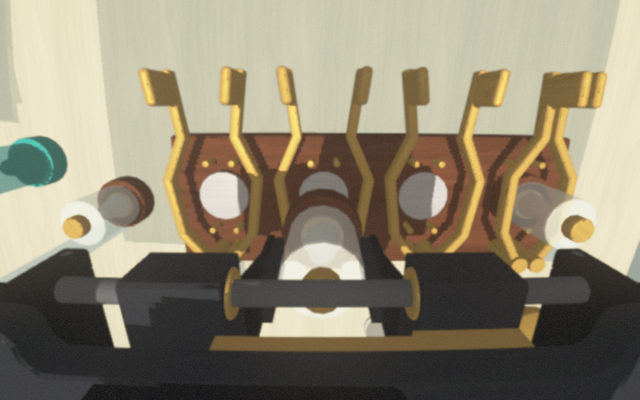

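Clamp 3 is shut around its dome (paddles together near (580,90)). Dome B hangs over seat 1 at (323,185). I'll lower and press.

```bash
python3 -m crank '[[[-1,0,20,0,1],[-1,0,20,0,1],[0,0,15,0,1],[0,0,10,0,1],[0,0,5,0,1],[0,0,2,0,1],[0,0,2,0,1],[0,0,2,0,1],[0,0,0,0,1]]]' 45
python3 -m crank '[[[0,0,2,0,1],[0,0,2,0,1],[0,0,2,0,1],[0,0,2,0,1],[0,0,2,0,1],[0,0,0,0,1]]]'
```

```text
time: 15.18
position: [0.5798, -0.0612, 0.0945]
tool_rot: [-0.083, 3.14, 0.0]
ft_force: [-0.6, 0.7, -3.6]
grip_width: 0.492
grip_force: 45.0
time: 15.68
position: [0.5803, -0.0611, 0.0851]
tool_rot: [-0.084, 3.139, 0.0]
ft_force: [-0.8, 0.3, 3.6]
grip_width: 0.497
grip_force: 45.0
```

```bash
python3 -m crank '[[[0,0,2,0,1],[0,0,2,0,1],[0,0,1,0,1],[0,0,0,0,1]]]'
```

```text
time: 16.02
position: [0.5811, -0.0612, 0.0838]
tool_rot: [-0.083, 3.137, 0.003]
ft_force: [-8.0, 2.0, 25.5]
grip_width: 0.498
grip_force: 45.0
```

```bash
python3 -m crank '[[[0,0,-3.5,0,1],[0,0,0,0,-1],[0,0,0,0,-1],[0,0,0,0,-1],[0,0,0,0,-1],[0,0,-5,0,-1],[0,0,-20,0,-1],[0,0,-30,0,-1],[0,0,-30,0,-1],[0,0,0,0,-1]]]' 30
python3 -m crank '[[[25,0,0,0,-1],[30,0,0,0,-1],[30,0,0,0,-1],[15,0,0,0,-1],[0,0,0,0,-1],[0,0,0,0,-1]]]'
python3 - <<'E'
from h import *
plan(.4795,-.0655,.07)
wk(.5785,-.0615,.126)
E
```

```text
time: 16.85
position: [0.5831, -0.0618, 0.1739]
tool_rot: [-0.083, 3.13, -0.0]
ft_force: [2.2, 0.1, 0.5]
grip_width: 0.987
grip_force: 0.0
time: 17.35
position: [0.4799, -0.0663, 0.168]
tool_rot: [-0.084, 3.139, 0.002]
ft_force: [-0.6, -0.9, -0.2]
grip_width: 1.0
grip_force: 0.0
turn -0.0 shift [ 0.5  0.7 98. ] tilt [0.002 0.001] q7 1.71 t 17.35
exp [320.9 339.4]
[288.6 320.8] [277, 307, 21, 25, 375] [ 0.5616 -0.0879  0.126 ]
[353.9 321.2] [346, 308, 20, 27, 337] [ 0.5593 -0.0363  0.126 ]
[329.6 341.4] [298, 325, 68, 26, 1109] [ 0.5802 -0.0543  0.126 ]
```

```bash
python3 -m crank '[[[0,0.6,20,0,-1],[0,0,25,0,-1],[0,0,20,0,-1],[0,0,17,0,-1],[0,0,12,0,-1],[0,0,4,0,-1],[0,0,0,0,-1]]]'
python3 -m crank '[[[0,0,0,0,1],[0,0,0,0,1],[0,0,0,0,1],[0,0,0,0,1],[0,0,0,0,1],[0,0,0,0,1],[0,0,0,0,1],[0,0,0,0,1],[0,0,0,0,1],[0,0,0,0,1]]]' 35
python3 -m crank '[[[0,0,0,0,1],[0,0,0,0,1],[0,0,0,0,1],[0,0,0,0,1]]]' 40
```

```text
time: 17.98
position: [0.4797, -0.066, 0.0685]
tool_rot: [0.084, -3.138, 0.002]
ft_force: [-0.2, 0.1, -0.4]
grip_width: 1.0
grip_force: 0.0
time: 18.82
position: [0.4788, -0.0651, 0.07]
tool_rot: [0.084, -3.139, -0.002]
ft_force: [-3.5, 3.2, 3.3]
grip_width: 0.327
grip_force: 2.8
time: 19.15
position: [0.4795, -0.0651, 0.0697]
tool_rot: [0.084, -3.14, -0.002]
ft_force: [-1.7, 5.6, 3.1]
grip_width: 0.21
grip_force: 40.0
```

Clamp 1 is shut. Now to dome A.

```bash
python3 -m crank '[[[0,0,0,0,-1],[0,0,0,0,-1],[0,0,0,0,-1],[0,0,0,0,-1],[0,0,-15,0,-1],[0,0,-35,0,-1],[0,0,-35,0,-1],[0,0,-35,0,-1],[0,0,-10,0,-1],[0,0,0,0,-1]]]' 30
python3 - <<'E'
from h import *
d=get_image("top")
for c,s in blobs(knobs(d),15,60):
    if 380<c[0]<480: print(c.round(1),onz(d,c,.092).round(4))
plan(.603,-.276,.2)
E
```

```text
time: 19.98
position: [0.482, -0.0665, 0.2029]
tool_rot: [-0.083, 3.133, 0.0]
ft_force: [-0.1, -0.1, -0.3]
grip_width: 0.888
grip_force: 0.0
[413.4 180.7] [ 0.6043 -0.2771  0.092 ]
[450.  195.1] [ 0.5633 -0.3733  0.092 ]
[416.4 275.5] [ 0.3543 -0.2723  0.092 ]
[457.4 275.3] [ 0.3513 -0.3802  0.092 ]
turn -0.001 shift [-111.1 -216.     0.8] tilt [0.003 0.   ] q7 1.69 t 20.0333
```

```bash
python3 -m crank '[[[-13.9,-27,0,0,-1],[-13.9,-27,0,0,-1],[-13.9,-27,0,0,-1],[-13.9,-27,0,0,-1],[-13.9,-27,0,0,-1],[-13.9,-27,0,0,-1],[-13.9,-27,0,0,-1],[-13.9,-27,0,0,-1],[0,0,0,0,-1],[0,0,0,0,-1]]]'
python3 -m crank '[[[0,0,0,0,-1]]]'
python3 - <<'E'
from h import *
wk(.603,-.276);plan(.603,-.276,.048)
E
```

```text
time: 20.87
position: [0.6004, -0.2776, 0.1962]
tool_rot: [0.078, -3.135, 0.001]
ft_force: [-0.4, -0.3, 0.4]
grip_width: 1.001
grip_force: 0.0
time: 20.95
position: [0.601, -0.275, 0.1973]
tool_rot: [0.083, -3.137, -0.002]
ft_force: [0.3, 0.4, 0.6]
grip_width: 0.997
grip_force: 0.0
exp [320.1 202.5]
[320.9 202.1] [312, 193, 19, 19, 273] [ 0.6026 -0.2754  0.092 ]
turn 0.0 shift [ -1.9  -2.  150. ] tilt [-0.002  0.002] q7 2.2 t 21.0
```

```bash
python3 -m crank '[[[-1.5,-1,30,0,-1],[0,0,35,0,-1],[0,0,35,0,-1],[0,0,30,0,-1],[0,0,13,0,-1],[0,0,5,0,-1],[0,0,0,0,-1],[0,0,0,0,1],[0,0,0,0,1],[0,0,0,0,1]]]' 30
python3 -m crank '[[[0,0,0,0,1],[0,0,0,0,1],[0,0,0,0,1],[0,0,0,0,1],[0,0,0,0,1],[0,0,0,0,1]]]'
python3 -m crank '[[[0,0,-5,0,1],[0,0,-20,0,1],[0,0,-30,0,1],[0,0,-35,0,1],[0,0,-30,0,1],[0,0,0,0,1],[0,0,0,0,1]]]'
python3 -c "
from h import *
plan(.5838,-.1588,.167)"
```

```text
time: 21.83
position: [0.605, -0.2772, 0.0538]
tool_rot: [-0.084, 3.137, -0.002]
ft_force: [-0.3, -0.5, 0.2]
grip_width: 0.856
grip_force: 0.0
time: 22.33
position: [0.6037, -0.2763, 0.0516]
tool_rot: [0.084, -3.14, -0.001]
ft_force: [0.4, 1.7, 0.7]
grip_width: 0.501
grip_force: 30.0
time: 22.92
position: [0.6044, -0.2773, 0.1734]
tool_rot: [-0.083, 3.137, -0.002]
ft_force: [-0.1, -0.2, -2.9]
grip_width: 0.499
grip_force: 30.0
turn -0.001 shift [ 14.3 119.4   6.2] tilt [ 0.003 -0.001] q7 2.21 t 22.9167
```

```bash
python3 -m crank '[[[2.9,23.9,0,0,1],[2.9,23.9,0,0,1],[2.9,23.9,0,0,1],[2.9,23.9,0,0,1],[2.9,23.9,0,0,1],[0,0,0,0,1],[0,0,0,0,1],[0,0,0,0,1],[0,0,0,0,1]]]'
python3 - <<'E'
from h import *
plan(.5838,-.1588,.0936)
p,Rm,s=tool();d=get_image("wrist");T=np.eye(4);T[:3,:3]=Rm;T[:3,3]=p;T=T@d["T_tool_cam"]
print(p.round(4))
cv2.imwrite("pics/w5.png",d["pixels"][:,:,::-1])
E
```

```text
time: 23.67
position: [0.5821, -0.1593, 0.1706]
tool_rot: [0.081, -3.139, 0.001]
ft_force: [0.6, 0.2, -4.1]
grip_width: 0.501
grip_force: 30.0
turn -0.002 shift [-1.9  0.5 77. ] tilt [-0.002 -0.001] q7 1.99 t 23.6667
[ 0.5821 -0.1593  0.1706]
```

View pics/w5.png

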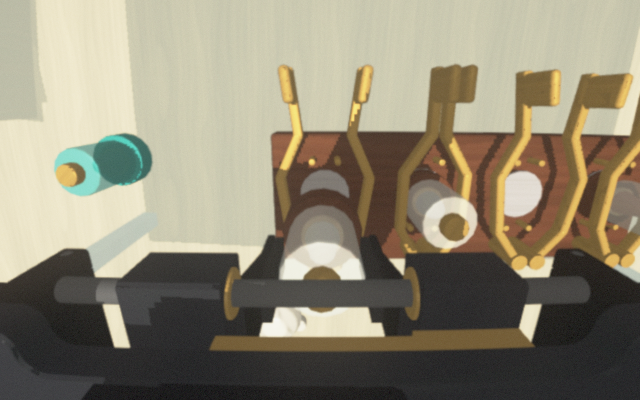

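Dome A hangs over seat 0 at (323,185). Clamp 1 is shut on its dome (450,225) and clamp 2 is empty and open (520,193). I'll lower and press.

```bash
python3 -m crank '[[[-1,0.3,20,0,1],[-0.5,0,20,0,1],[0,0,15,0,1],[0,0,10,0,1],[0,0,5,0,1],[0,0,2,0,1],[0,0,2,0,1],[0,0,2,0,1],[0,0,0,0,1]]]' 45
python3 -m crank '[[[0,0,2,0,1],[0,0,2,0,1],[0,0,2,0,1],[0,0,2,0,1],[0,0,2,0,1],[0,0,0,0,1]]]'
python3 -m crank '[[[0,0,2,0,1],[0,0,1.5,0,1],[0,0,0,0,1]]]'
```

```text
time: 24.47
position: [0.5847, -0.1578, 0.096]
tool_rot: [-0.083, 3.14, -0.0]
ft_force: [0.2, -0.6, -2.7]
grip_width: 0.498
grip_force: 45.0
time: 24.97
position: [0.5851, -0.1577, 0.0862]
tool_rot: [-0.084, 3.139, -0.0]
ft_force: [0.4, 1.0, 4.2]
grip_width: 0.499
grip_force: 45.0
time: 25.22
position: [0.5856, -0.1577, 0.0852]
tool_rot: [-0.084, 3.138, 0.001]
ft_force: [-4.6, 2.4, 17.9]
grip_width: 0.498
grip_force: 45.0
```

```bash
python3 -m crank '[[[0,0,-2.5,0,1],[0,0,0,0,-1],[0,0,0,0,-1],[0,0,0,0,-1],[0,0,0,0,-1],[0,0,-5,0,-1],[0,0,-20,0,-1],[0,0,-30,0,-1],[0,0,-30,0,-1],[0,0,0,0,-1]]]' 30
python3 -m crank '[[[25,0,0,0,-1],[30,0,0,0,-1],[30,0,0,0,-1],[15,0,0,0,-1],[0,0,0,0,-1],[0,0,0,0,-1]]]'
python3 - <<'E'
from h import *
plan(.4853,-.1625,.07)
E
```

```text
time: 26.05
position: [0.5877, -0.1591, 0.1761]
tool_rot: [-0.083, 3.131, -0.003]
ft_force: [1.4, -0.5, 0.7]
grip_width: 0.989
grip_force: 0.0
time: 26.55
position: [0.4847, -0.1629, 0.1701]
tool_rot: [-0.083, 3.138, 0.002]
ft_force: [0.4, 0.1, 0.2]
grip_width: 0.997
grip_force: 0.0
turn -0.001 shift [ -0.4   0.3 100.1] tilt [0.002 0.001] q7 1.94 t 26.55
```

```bash
python3 -m crank '[[[-0.4,0.5,20,0,-1],[0,0,25,0,-1],[0,0,20,0,-1],[0,0,18,0,-1],[0,0,12,0,-1],[0,0,4,0,-1],[0,0,0,0,-1]]]'
python3 -m crank '[[[0,0,0,0,1],[0,0,0,0,1],[0,0,0,0,1],[0,0,0,0,1],[0,0,0,0,1],[0,0,0,0,1],[0,0,0,0,1],[0,0,0,0,1],[0,0,0,0,1],[0,0,0,0,1]]]' 35
python3 -m crank '[[[0,0,0,0,1],[0,0,0,0,1],[0,0,0,0,1],[0,0,0,0,1]]]' 40
```

```text
time: 27.13
position: [0.4849, -0.1623, 0.0697]
tool_rot: [0.084, -3.139, 0.001]
ft_force: [-0.4, 0.3, -0.2]
grip_width: 1.004
grip_force: 0.0
time: 27.97
position: [0.4841, -0.1619, 0.071]
tool_rot: [0.084, -3.139, -0.002]
ft_force: [-2.7, 1.9, 2.9]
grip_width: 0.326
grip_force: 2.8
time: 28.3
position: [0.4848, -0.1619, 0.0707]
tool_rot: [0.084, -3.14, -0.001]
ft_force: [-1.6, 2.9, 3.7]
grip_width: 0.212
grip_force: 40.0
```

Clamp 0 is shut. I'll release, move off to the side and check.

```bash
python3 -m crank '[[[0,0,0,0,-1],[0,0,0,0,-1],[0,0,0,0,-1],[0,0,0,0,-1],[0,0,-15,0,-1],[0,0,-35,0,-1],[0,0,-35,0,-1],[0,0,-35,0,-1],[0,0,-20,0,-1],[0,0,0,0,-1]]]' 30
python3 -m crank '[[[0,-30,0,0,-1],[0,-30,0,0,-1],[0,-30,0,0,-1],[0,-30,0,0,-1],[0,-30,0,0,-1],[0,-30,0,0,-1],[0,-30,0,0,-1],[0,0,0,0,-1],[0,0,0,0,-1]]]'
python3 - <<'E'
from h import *
d=get_image("top");e=get_image("scene")
a=cv2.resize(d["pixels"][110:260,190:440,::-1],(780,468),interpolation=cv2.INTER_CUBIC);cv2.imwrite("pics/f1.png",a)
cv2.imwrite("pics/f2.png",cv2.resize(e["pixels"][120:320,220:480,::-1],(780,600),interpolation=cv2.INTER_CUBIC))
for n,q in("3",(.568,.131)),("1",(.578,-.0615)),("0",(.5838,-.1588)):
    k=[onz(d,c,.126) for c,s in blobs(knobs(d),15,80)]
    print(n,min(k,key=lambda v:np.hypot(*(v[:2]-q))).round(4),q)
print(tool()[2]["time"])
E
```

```text
time: 29.13
position: [0.4878, -0.1637, 0.2155]
tool_rot: [-0.083, 3.131, -0.002]
ft_force: [0.6, 0.1, 0.7]
grip_width: 0.891
grip_force: 0.0
time: 29.88
position: [0.4944, -0.3744, 0.2092]
tool_rot: [0.077, -3.138, 0.002]
ft_force: [0.4, -0.2, -0.7]
grip_width: 1.0
grip_force: 0.0
3 [0.5704 0.1304 0.126 ] (0.568, 0.131)
1 [ 0.581 -0.063  0.126] (0.578, -0.0615)
0 [ 0.5858 -0.1591  0.126 ] (0.5838, -0.1588)
29.9833
```

View pics/f1.png

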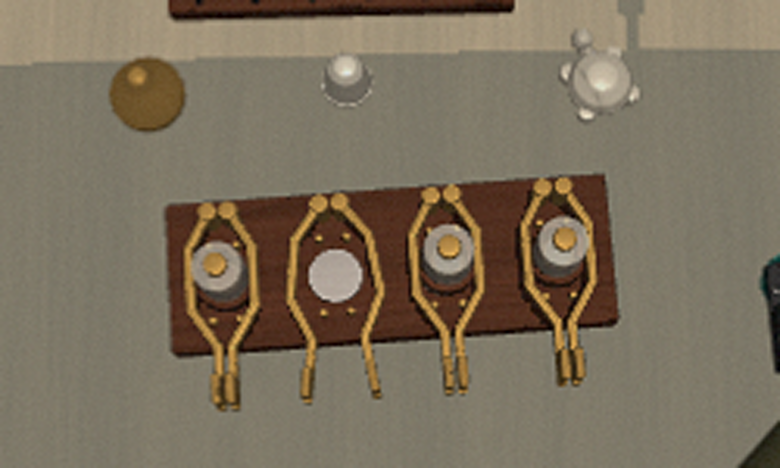

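View pics/f2.png

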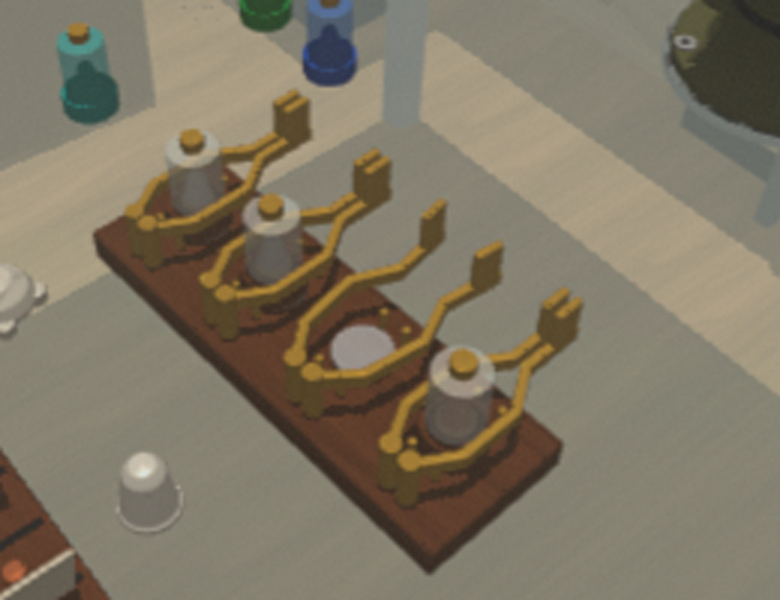

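Both views show three domes upright and clamped. In the top crop they are at (215,268), (449,250) and (563,240). Clamp 2 at (335,275) is empty and open, and the bystanders haven't moved.

```bash
python3 -c "
from bench import job
print(job.close_job())"
```

```text
the job is handed in; nothing more can be done
None
```

The job is handed in: the three domes present are pressed home and clamped in clamps 0, 1 and 3, clamp 2 is left open, and the turtle, weight and bisque thimble are where they were; no verdict was returned.

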